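Clamp the nozzle rack with the cam-locked fence

TASK

Clamp the white rack of copper nozzles in the blue fixture: lift the red cam lever upright to free the sliding fence, slide the fence so that its rubber pad pushes the rack squarely home against the fixed stop, and, while still pressing it there firmly but gently (about 15 newtons), flip the lever fully down again so that the rack stays squeezed once you let go. Keep the rack upright on the bed, never crush it, and leave the other things on the bench where they are.

Things in the scene. Friction and masses are not known exactly. Their poses are not given: they have to be found in the camera images.
- fixture: Clamping fixture fixed to the bench: aluminium bed 110 (x) x 340 (y) mm, its flat top 24 mm above the bench; origin at the centre of its underside. Its y axis is the sliding direction: the fixed stop is at its -y end, the sliding fence at its +y end. The lying lever points to its -x side.
- stop: Fixed blue stop block 100 x 20 x 50 mm on the -y end of the bed; origin at bed height in the centre of the face that looks at the rack; that face looks along +y of the fixture.
- fence: Blue sliding fence 100 (x) x 66 (y) x 38 mm; slides along the fixture's y (1 to 3 N drag) while the lever is up, held fast while it is down. Origin at bed height in its middle, under the hinge. On its -y side a steel jaw 51 mm high on stiff screws, set out 0 to 20 mm (differs each time), and a springy rubber pad 80 mm wide, 8 to 44 mm above the bed, its free face so 53 to 73 mm from the origin.
- lever (a joint): Angle of the cam lever about an axis parallel to the fixture's y: 0 is fully down (locked, handle lying out to the fixture's -x side, rising 0.12 rad), about 1.45 stands straight up, 1.7 is its end; above about 1.0 the fence is free. The cam bites below about 0.8, needing up to some 10 N at the handle. It stays where it is left.
- lever_grip (a point): Point to grip on the red handle, 95 mm from the hinge, in the middle of the handle, which is 20 mm wide (along the fixture's y), 16 mm thick and ends 30 mm farther out. Axes are those of the lever body, which are the fixture's when the lever is at 0.
- lever_hinge (a point): Point on the lever's hinge axis, on the fence, 22 mm above the bed.
- rack: White plastic rack 90 (x) x 120 (y) x 40 mm with 12 upright copper nozzles reaching 76 mm, about 0.45 kg, loose on the bed between stop and fence; origin at the centre of its underside; at yaw like the fixture's it stands square.
- nozzle_a: Bystander: large copper nozzle, 42 mm dia, 72 mm high, standing on the bench in front of the fixture; origin under its centre.
- brush: Bystander: hand brush lying on the bench behind the fixture.
- oil_bottle: Bystander: yellow bottle 60 mm dia, 170 mm high.
- cup: Bystander: grey cup 80 mm dia, 90 mm high.
- mallet: Bystander: hammer lying on the bench.
- spanner: Bystander: wrench lying on the bench.
- paste_jar: Bystander: white jar 72 mm dia, 75 mm high, blue cap.

How it is judged:
On the way, in this order (a step that is already met when the one before it is completed fails the run):
1. the lever is lifted upright, freeing the fence (value of joint lever above 1.15 rad), for 0.1 s.
2. the fence presses the rack against the stop (contact force between fence and rack above 5 N and contact force between stop and rack above 2 N), for 0.2 s.
At the end, for the whole second after the job is handed in: The lever is fully down (within 0.2 rad), the rack stands square (0.05 rad) and upright on the bed with its end face against the stop (within 3 mm), at rest, and the locked fence still squeezes it with 5 to 25 N, at least 2 N of which reaches the stop (all of step 2 and value of joint lever below 0.2 rad and contact force between fence and rack below 25 N and angle between the y axis of rack and the y axis of fixture, either way round below 0.05 rad and y of rack in the frame of stop below 0.063 m and angle between rack's own z axis and vertical below 0.05 rad and linear speed of rack below 0.01 m/s); the robot touches nothing.
It fails at once if the rack is crushed (over 40 N between fence and rack) (contact force between fence and rack above 40 N).
It fails at once if the rack is tipped or lifted (angle between rack's own z axis and vertical above 0.25 rad or z of rack in the frame of fixture above 0.045 m).
It fails at once if a bystander is disturbed (moved more than 25 mm) (distance of any of nozzle_a, brush, oil_bottle, cup, mallet, spanner, paste_jar from where it was at the start of the episode above 0.025 m).
It also fails if it takes over 51 s, if anything falls off the work surface, if the arm or the gripper's body presses on something with over 40 N, if the wrist force passes 120 N, or if a joint passes its speed limit or range.

ROBOT

A 6-joint arm with a two-finger parallel gripper is mounted at the origin on the work surface. World frame = base frame: x ahead of the robot, y to its left, z up, the work surface at z = 0. Lengths are in m, angles in rad, forces in N, time in s.
With the tool pointing down it reaches from about 0.35 to 0.875 m from the base axis. Payload 15.5 kg.
Tool frame: the origin (TCP) lies on the centre line of the jaws, within the pads' length; the fingertips stand 11 mm ahead of it and the grasp point (between the pads) lies 8 mm behind it (bot.tip_extent is the distance from the TCP to the fingertips, in m); z points along the fingers, y is the line along which they close (so a half turn about z gives the same grasp; the last joint's range is limited). The gripper opens to 85 mm and grips with 20 to 120 N. Pads are 22 mm wide; open, the fingers measure 114 mm over their backs; the gripper's body (76 mm by 85 mm) begins 54 mm behind the grasp point. The pads swing forward as they close: fully open they stand 13 mm farther back than shut.
Start: joints at [-1.315, 0.494, 1.345, -0, 1.302, -0.096], TCP at [0.215, -0.587, 0.242] pointing down, gripper open.
Joint ranges: [-2.91, 2.91], [-0.82, 2.16], [0.22, 2.67], [-1.22, 4.37], [0.12, 2.79], [-3.08, 3.08]. Speed limits (rad/s): [1.89, 1.89, 2.57, 3.01, 3.01, 3.01].

INTERFACE

Orientations are given as a unit quaternion [x, y, z, w].
In Python, from bench import bot, vision, hand_in gives the robot as it stands.
- The arm moves only by the shell command python3 -m jog 'ROWS'. ROWS is JSON, a list of rows, each an object of numbers: "gripper": the closure, from -1 (fully open) to 1 (shut); "dx", "dy", "dz": the shift along the tool's x, y, z in units of 40 mm (1.0 is 40 mm); "ax", "ay", "az": the turn, a rotation vector about the tool's x, y, z in units of 5 degrees (1.0 is 5 degrees). In form: [{"gripper": .., "dx": .., "dy": .., "dz": .., "ax": .., "ay": .., "az": ..}, ...]. A call has 1 to 12 rows; each row shifts and turns the commanded pose from where the row before left it, along the tool's axes as they then stand; what a row does not reach is not made up. A row lasts 1/10 s, in which the tool goes at most 50 mm and 8.59 degrees, less where a joint would pass 70% of its speed; a pose out of reach is approached as far as the arm can. A call is refused whole if a number of a shift passes 1 or a number of a turn 1, either way. A call with a gripper value outside its range is refused whole. The fingers move at their own pace and stop on an object; the grip force is fixed at half the most. Time passes only in rows, so rows that do not move let the fingers close. It gives the time, the measured TCP pose, the force, the opening and the grip force at its end, in the units of the state.
- bot.state(): the state, without advancing time (a new reading comes with each control period).
- vision.snapshot(name): name is "scene" or "top"; returns a dict with "frame" (480x640x3 uint8, blue, green, red), "intrinsics" (3x3 intrinsics, pixels), "origin" and "rotation" of the camera in the world. Camera axes: x right, y down, z forward; pixel columns grow to the right and rows downward; lengths in m; the calibration is good to about 2 mm. A picture is of the moment at which its call begins. There is no depth.
- hand_in(): hands the job in; it is judged then, once.
The state is a dict: "time": time; "joint_pos": joint angles; "qd": joint speeds; "tau": joint torques, N m; "tcp_pos": TCP position; "ee_rot": TCP orientation; "force": force on the tool from outside, world axes, zero at the start; "wrist_torque": the same for the moment, N m; "width": finger opening in m; "finger_force": force on a finger pad.
Only numpy, scipy, OpenCV 4.12 (cv2) and the standard library are available. Lean on these libraries where they do the work, as an engineer would, in place of code of your own. Each camera call takes 0.05 s, during which the arm holds its last target. There are 200 camera calls.

## Working session

There is one attempt and no reset: what is moved stays moved. The work goes in short steps, Python scripts to look and compute and a shell command to move; the robot and the scene stay as the last step left them, time stands still between calls to the robot, and variables do not carry over. Pictures are saved under pics/ and viewed, at most 10 in all, crops included, and the job is handed in when it is done.

```bash
ls; mkdir -p pics; python3 - <<'E'
from bench import bot,vision
import cv2
for n in("scene","top"):
    s=vision.snapshot(n);cv2.imwrite(f"pics/{n}0.png",s["frame"]);print(n,s["intrinsics"],s["origin"],s["rotation"])
s=bot.state();print({k:s[k] for k in("time","tcp_pos","ee_rot","width","force")})
E
```

```text
pics
scene [[569.12836465   0.         321.87770604]
 [  0.         569.12836465 237.38802952]
 [  0.           0.           1.        ]] [1.20902184 0.57738711 0.87549549] [ 0.36461268  0.83987884 -0.36678828 -0.16470423]
top [[434.69975563   0.         319.58627685]
 [  0.         434.69975563 238.34373158]
 [  0.           0.           1.        ]] [ 0.49254787 -0.03530511  1.24203129] [ 0.71505417 -0.69844537  0.01159531 -0.02715049]
{'time': 0.1, 'tcp_pos': array([ 0.21469677, -0.58665265,  0.24176395]), 'ee_rot': array([ 9.84658933e-01,  1.74489231e-01, -3.20333214e-05, -5.42037261e-04]), 'width': 0.08577872525935015, 'force': array([-0.00967203,  0.07535815, -1.0464399 ])}
```

View pics/scene0.png

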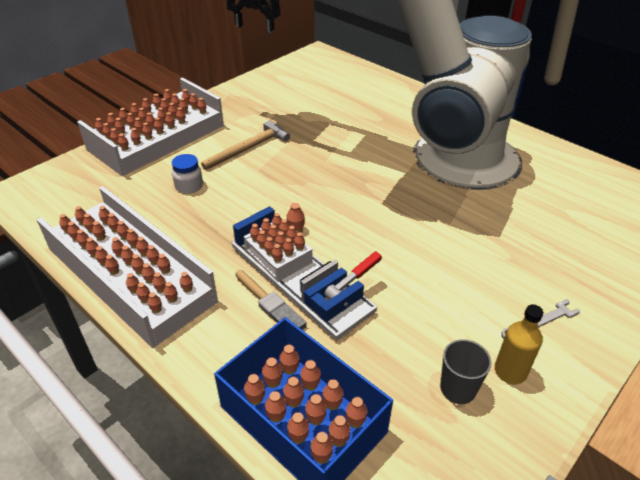

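View pics/top0.png

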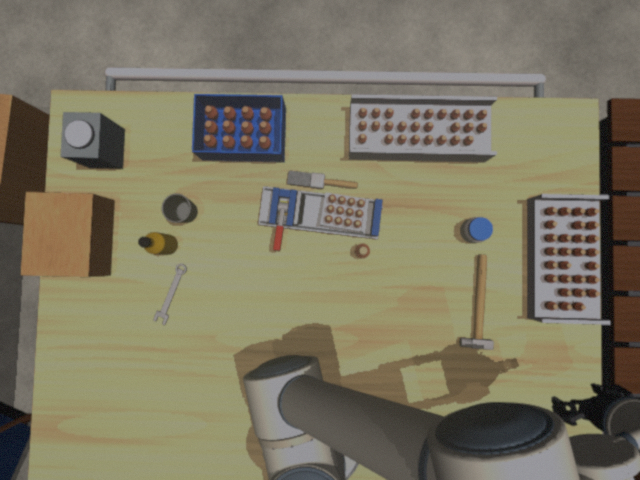

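The scene view shows the fixture at about (305,270), with the red handle at (368,265). In the top view the bed spans (260–382, 188–237), with the stop on the right at (376,217), the fence at (284,205) and the handle at (278,238). The nozzle stands at (361,251) and the brush at (320,181).

```bash
cat > h.py <<'E'
import numpy as np,cv2
from scipy.spatial.transform import Rotation as R
from bench import bot,vision
def snap(n):
    s=vision.snapshot(n); s["R"]=R.from_quat(s["rotation"]).as_matrix(); return s
def ray(s,p):
    d=s["R"]@np.linalg.inv(s["intrinsics"])@[p[0],p[1],1]; return s["origin"],d/np.linalg.norm(d)
def plane(s,p,z):
    o,d=ray(s,p); return o+d*(z-o[2])/d[2]
def tri(s1,p1,s2,p2):
    o1,d1=ray(s1,p1);o2,d2=ray(s2,p2)
    t=np.linalg.lstsq(np.c_[d1,-d2],o2-o1,rcond=None)[0]
    a,b=o1+t[0]*d1,o2+t[1]*d2; return (a+b)/2,np.linalg.norm(a-b)
def blobs(f,kind,amin=30):
    h=cv2.cvtColor(f,cv2.COLOR_BGR2HSV)
    if kind=="red": m=cv2.inRange(h,(0,170,90),(4,255,255))|cv2.inRange(h,(174,170,90),(180,255,255))
    else: m=cv2.inRange(h,(100,110,40),(125,255,255))
    n,l,st,c=cv2.connectedComponentsWithStats(m)
    return [(i,c[i],st[i],cv2.minAreaRect(np.argwhere(l==i)[:,::-1].astype(np.float32)))for i in range(1,n) if st[i][4]>=amin]
E
python3 - <<'E'
from h import *
np.set_printoptions(precision=4,suppress=True)
S={n:snap(n) for n in("scene","top")}
for n in S:
    for k in("red","blue"):
        for i,c,st,r in blobs(S[n]["frame"],k):
            print(n,k,c,st[:5],cv2.boxPoints(r).round(1).tolist())
t=S["top"]["frame"][170:270,240:400];cv2.imwrite("pics/ct.png",cv2.resize(t,None,fx=5,fy=5,interpolation=cv2.INTER_CUBIC))
t=S["scene"]["frame"][195:345,220:395];cv2.imwrite("pics/cs.png",cv2.resize(t,None,fx=4,fy=4,interpolation=cv2.INTER_CUBIC))
E
```

```text
scene red [366.6883 263.2227] [353 252  28  24 247] [[352.5, 269.6000061035156], [375.8999938964844, 250.10000610351562], [381.1000061035156, 256.3999938964844], [357.70001220703125, 275.8999938964844]]
scene blue [184.4447 163.036 ] [172 154  25  19 389] [[172.0, 154.0], [196.0, 154.0], [196.0, 172.0], [172.0, 172.0]]
scene blue [250.479  223.4208] [234 207  40  38 499] [[227.1999969482422, 230.39999389648438], [264.3999938964844, 199.60000610351562], [276.70001220703125, 214.5], [239.5, 245.1999969482422]]
scene blue [331.2276 295.3187] [ 304  268   59   54 1459] [[299.29998779296875, 293.6000061035156], [346.0, 261.6000061035156], [367.29998779296875, 292.70001220703125], [320.6000061035156, 324.70001220703125]]
scene blue [302.5799 403.8891] [  215   317   178   163 11546] [[201.3000030517578, 387.3999938964844], [285.79998779296875, 298.29998779296875], [406.3999938964844, 412.6000061035156], [322.0, 501.70001220703125]]
top blue [247.0474 130.0089] [ 193   95   90   59 1794] [[192.5, 151.8000030517578], [193.6999969482422, 93.69999694824219], [282.5, 95.5999984741211], [281.29998779296875, 153.60000610351562]]
top blue [283.0627 203.7285] [270 189  26  36 383] [[269.70001220703125, 221.8000030517578], [273.6000061035156, 188.5], [295.70001220703125, 191.10000610351562], [291.79998779296875, 224.39999389648438]]
top blue [376.431  216.7529] [373 200   8  35 174] [[371.79998779296875, 233.89999389648438], [375.6000061035156, 199.60000610351562], [380.8999938964844, 200.1999969482422], [377.1000061035156, 234.5]]
top blue [480.3359 228.4427] [470 218  22  22 393] [[470.0, 218.0], [491.0, 218.0], [491.0, 239.0], [470.0, 239.0]]
top blue [ 10.2093 454.8981] [  0 435  29  45 540] [[-13.199999809265137, 473.0], [7.800000190734863, 426.70001220703125], [28.899999618530273, 436.29998779296875], [7.800000190734863, 482.6000061035156]]
```

View pics/ct.png

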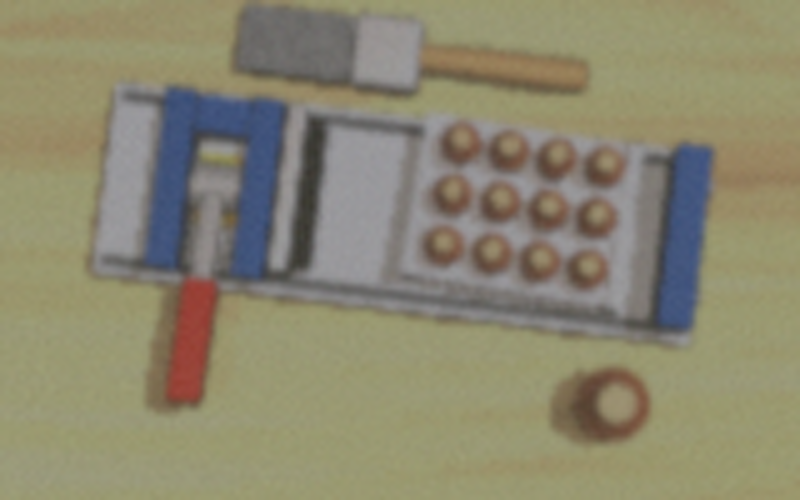

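View pics/cs.png

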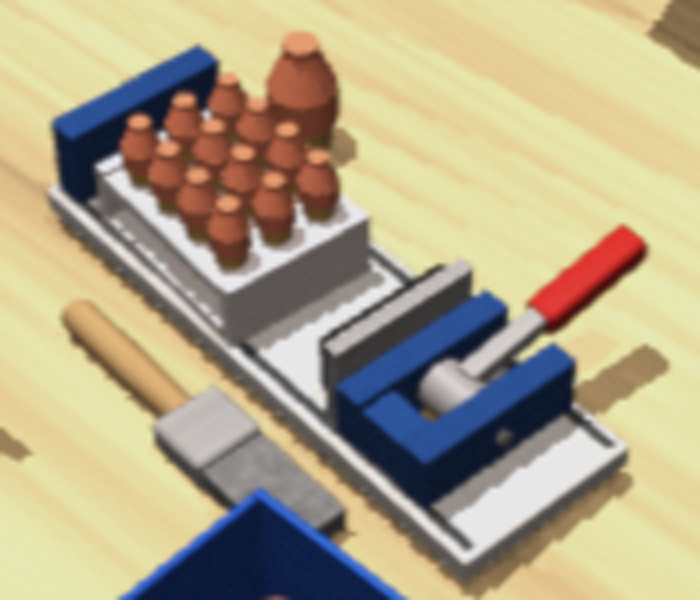

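The top crop shows the handle from crop (200,282) to (185,402), the bed corners at (113,85), (93,272) and (690,345), and the rack square to within a few degrees with gaps on both sides. The scene crop shows the fence as a U open towards the robot, with the jaw and pad facing the rack.

```bash
python3 - <<'E'
from h import *
np.set_printoptions(precision=4,suppress=True)
S,T=snap("scene"),snap("top")
t=lambda u,v:(240+u/5-.4,170+v/5-.4)
c=lambda u,v:(220+u/4-.4,195+v/4-.4)
h=cv2.cvtColor(T["frame"],cv2.COLOR_BGR2HSV)
m=cv2.inRange(h,(0,120,80),(6,255,255))|cv2.inRange(h,(172,120,80),(180,255,255));m[:220]=0;m[260:]=0;m[:,:265]=0;m[:,300:]=0
p=np.argwhere(m)[:,::-1];ct=p.mean(0);print(len(p),ct,cv2.boxPoints(cv2.minAreaRect(p.astype(np.float32))).tolist())
print("red centre",tri(S,(366.69,263.22),T,ct))
print("red outer end",tri(S,c(637,240),T,t(185,402)), "inner",tri(S,c(540,315),T,t(200,282)))
a,b=tri(S,c(75,138),T,t(675,145)),tri(S,c(217,60),T,t(658,325));print("stop top front",a,b)
print("stop plane .074",plane(T,t(675,145),.074),plane(T,t(658,325),.074))
B=[plane(T,t(*q),.024) for q in((113,85),(93,272),(690,345))];print("bed",B,np.linalg.norm(B[0]-B[1]),np.linalg.norm(B[1]-B[2]))
d=B[1]-B[2];print("yaw bed",np.arctan2(-d[0],d[1]))
o=B[1]-B[0];print("yaw bed short",np.arctan2(-o[1],-o[0]))
d=b[0]-a[0];print("yaw stop",np.arctan2(-d[1],-d[0]))
F=[plane(T,t(*q),.062) for q in((168,88),(285,100),(265,278),(148,265))];print("fence",np.mean(F,0))
print("fence tri (+x,+y corner)/( -x,+y)",tri(S,c(425,462),T,t(168,88)),tri(S,c(573,362),T,t(148,265)))
print("jaw top",plane(T,t(305,108),.075),plane(T,t(285,270),.075),"pad",plane(T,t(325,120),.068),plane(T,t(305,268),.068))
print("rack top .064",[plane(T,t(*q),.064) for q in((425,115),(400,275),(640,145),(615,315))])
E
```

```text
149 [277.8322 237.4094] [[272.9479675292969, 248.838134765625], [276.5664367675781, 225.31790161132812], [282.8034362792969, 226.27743530273438], [279.1849670410156, 249.79766845703125]]
red centre (array([0.5564, 0.1042, 0.0709]), np.float64(6.019914523967752e-06))
red outer end (array([0.522 , 0.1068, 0.0722]), np.float64(0.0010602000764261517)) inner (array([0.5884, 0.1008, 0.0636]), np.float64(0.00090894767954856))
stop top front (array([ 0.6671, -0.1548,  0.0749]), np.float64(0.0005133396672831702)) (array([ 0.5701, -0.1478,  0.0736]), np.float64(0.0014536853993160962))
stop plane .074 [ 0.6671 -0.1547  0.074 ] [ 0.5696 -0.1472  0.074 ]
bed [array([0.7021, 0.1584, 0.024 ]), array([0.5956, 0.1664, 0.024 ]), array([ 0.5621, -0.1701,  0.024 ])] 0.10682825991994511 0.33816174502726487
yaw bed -0.0993379273987799
yaw bed short -0.07475405525737873
yaw stop -0.07161334697369501
fence [0.643  0.0939 0.062 ]
fence tri (+x,+y corner)/( -x,+y) (array([0.695 , 0.1218, 0.0611]), np.float64(0.0010260832122418095)) (array([0.5975, 0.1302, 0.0586]), np.float64(0.0011034555611621202))
jaw top [0.6829 0.0456 0.075 ] [0.5947 0.0541 0.075 ] pad [0.6777 0.0351 0.068 ] [0.5966 0.0438 0.068 ]
rack top .064 [array([ 0.6822, -0.0193,  0.064 ]), array([ 0.5943, -0.0077,  0.064 ]), array([ 0.6682, -0.1367,  0.064 ]), array([ 0.5751, -0.1248,  0.064 ])]
```

```bash
python3 -m jog '[{"gripper":-1,"az":1},{"gripper":-1,"az":1},{"gripper":-1,"az":1},{"gripper":-1,"az":1},{"gripper":-1,"az":1},{"gripper":-1,"dx":0.28,"dy":-0.9},{"gripper":-1,"dx":0.28,"dy":-0.9},{"gripper":-1,"dx":0.28,"dy":-0.9},{"gripper":-1,"dx":0.28,"dy":-0.9},{"gripper":-1,"dx":0.28,"dy":-0.9},{"gripper":-1,"dx":0.28,"dy":-0.9},{"gripper":-1,"dx":0.28,"dy":-0.9}]'
python3 -m jog '[{"gripper":-1,"dx":0.28,"dy":-0.9},{"gripper":-1,"dx":0.28,"dy":-0.9},{"gripper":-1,"dx":0.28,"dy":-0.9},{"gripper":-1,"dx":0.28,"dy":-0.9},{"gripper":-1,"dx":0.28,"dy":-0.9},{"gripper":-1,"dx":0.28,"dy":-0.9},{"gripper":-1,"dx":0.28,"dy":-0.9},{"gripper":-1,"dx":0.28,"dy":-0.9},{"gripper":-1,"dx":0.28,"dy":-0.9},{"gripper":-1,"dx":0.28,"dy":-0.9},{"gripper":-1,"dx":0.28,"dy":-0.9},{"gripper":-1,"dx":0.28,"dy":-0.9}]'
```

```text
$[0]: bad value
$[0]: bad value
```

```bash
python3 -m jog '[{"gripper":-1.0,"dx":0.0,"dy":0.0,"dz":0.0,"ax":0.0,"ay":0.0,"az":1.0}]'; python3 -m jog --help | head -20; python3 -c "
from bench import bot;print(bot.state()['time'])"
```

```text
time: 0.4
tcp_pos: [0.2148, -0.5869, 0.2422]
ee_rot: [0.991, 0.131, -0.0, -0.0]
force: [0.5, -0.2, 0.3]
width: 0.0854
finger_force: 0.0
0.4invalid input: not JSON, or not a number
```

```bash
python3 -m jog '[{"gripper":-1,"dx":0,"dy":0,"dz":0,"ax":0,"ay":0,"az":1},{"gripper":-1,"dx":0,"dy":0,"dz":0,"ax":0,"ay":0,"az":1},{"gripper":-1,"dx":0,"dy":0,"dz":0,"ax":0,"ay":0,"az":1},{"gripper":-1,"dx":0,"dy":0,"dz":0,"ax":0,"ay":0,"az":1},{"gripper":-1,"dx":0.28,"dy":-0.9,"dz":0,"ax":0,"ay":0,"az":0},{"gripper":-1,"dx":0.28,"dy":-0.9,"dz":0,"ax":0,"ay":0,"az":0},{"gripper":-1,"dx":0.28,"dy":-0.9,"dz":0,"ax":0,"ay":0,"az":0},{"gripper":-1,"dx":0.28,"dy":-0.9,"dz":0,"ax":0,"ay":0,"az":0},{"gripper":-1,"dx":0.28,"dy":-0.9,"dz":0,"ax":0,"ay":0,"az":0},{"gripper":-1,"dx":0.28,"dy":-0.9,"dz":0,"ax":0,"ay":0,"az":0},{"gripper":-1,"dx":0.28,"dy":-0.9,"dz":0,"ax":0,"ay":0,"az":0},{"gripper":-1,"dx":0.28,"dy":-0.9,"dz":0,"ax":0,"ay":0,"az":0}]'
python3 -m jog '[{"gripper":-1,"dx":0.28,"dy":-0.9,"dz":0,"ax":0,"ay":0,"az":0},{"gripper":-1,"dx":0.28,"dy":-0.9,"dz":0,"ax":0,"ay":0,"az":0},{"gripper":-1,"dx":0.28,"dy":-0.9,"dz":0,"ax":0,"ay":0,"az":0},{"gripper":-1,"dx":0.28,"dy":-0.9,"dz":0,"ax":0,"ay":0,"az":0},{"gripper":-1,"dx":0.28,"dy":-0.9,"dz":0,"ax":0,"ay":0,"az":0},{"gripper":-1,"dx":0.28,"dy":-0.9,"dz":0,"ax":0,"ay":0,"az":0},{"gripper":-1,"dx":0.28,"dy":-0.9,"dz":0,"ax":0,"ay":0,"az":0},{"gripper":-1,"dx":0.28,"dy":-0.9,"dz":0,"ax":0,"ay":0,"az":0},{"gripper":-1,"dx":0.28,"dy":-0.9,"dz":0,"ax":0,"ay":0,"az":0},{"gripper":-1,"dx":0.28,"dy":-0.9,"dz":0,"ax":0,"ay":0,"az":0},{"gripper":-1,"dx":0.28,"dy":-0.9,"dz":0,"ax":0,"ay":0,"az":0},{"gripper":-1,"dx":0.28,"dy":-0.9,"dz":0,"ax":0,"ay":0,"az":0}]'
```

```text
time: 1.6
tcp_pos: [0.3289, -0.3063, 0.2424]
ee_rot: [0.999, -0.043, 0.0, 0.0]
force: [-0.1, -0.3, -0.6]
width: 0.0854
finger_force: 0.0
time: 2.8
tcp_pos: [0.4998, 0.1129, 0.2423]
ee_rot: [0.999, -0.043, 0.0, 0.0]
force: [0.4, -0.8, 0.1]
width: 0.0852
finger_force: 0.0
```

```bash
python3 -m jog '[{"gripper":-1,"dx":0,"dy":0,"dz":0,"ax":0,"ay":0.95,"az":0},{"gripper":-1,"dx":0,"dy":0,"dz":0,"ax":0,"ay":0.95,"az":0},{"gripper":-1,"dx":0,"dy":0,"dz":0,"ax":0,"ay":0.95,"az":0},{"gripper":-1,"dx":0,"dy":0,"dz":0,"ax":0,"ay":0.95,"az":0},{"gripper":-1,"dx":0,"dy":0,"dz":0,"ax":0,"ay":0.95,"az":0},{"gripper":-1,"dx":0,"dy":0,"dz":0,"ax":0,"ay":0.95,"az":0},{"gripper":-1,"dx":0,"dy":0,"dz":0,"ax":0,"ay":0.95,"az":0},{"gripper":-1,"dx":0,"dy":0,"dz":0,"ax":0,"ay":0.95,"az":0},{"gripper":-1,"dx":-0.9,"dy":0.07,"dz":0,"ax":0,"ay":0,"az":0},{"gripper":-1,"dx":-0.9,"dy":0.07,"dz":0,"ax":0,"ay":0,"az":0},{"gripper":-1,"dx":0,"dy":0,"dz":1,"ax":0,"ay":0,"az":0},{"gripper":-1,"dx":0,"dy":0,"dz":1,"ax":0,"ay":0,"az":0}]'; python3 - <<'E'
from h import *
s=snap("scene");cv2.imwrite("pics/s2.png",cv2.resize(s["frame"][140:340,220:460],None,fx=3,fy=3))
E
```

```text
time: 4.0
tcp_pos: [0.5116, 0.1177, 0.1715]
ee_rot: [0.952, -0.054, 0.299, 0.025]
force: [0.8, 0.9, 0.6]
width: 0.0855
finger_force: 0.0
```

View pics/s2.png

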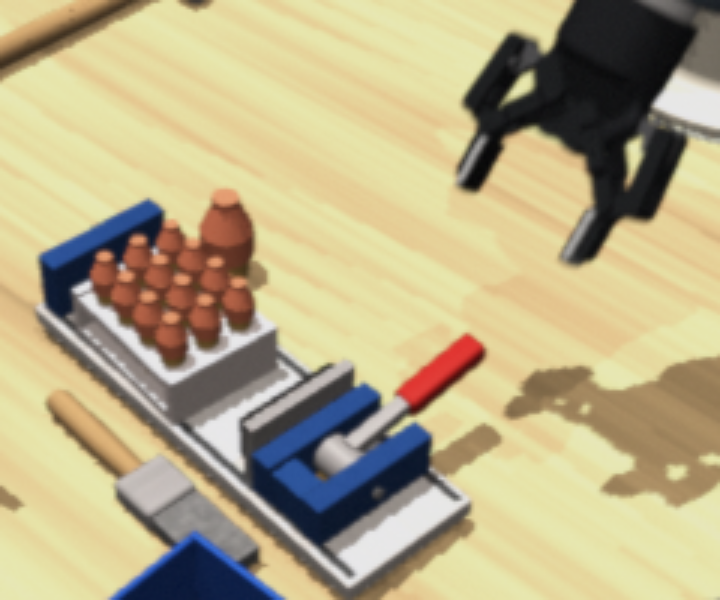

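The picture shows the open gripper, jaws lined up along the fence axis, above and before the red handle tip (crop (475,345)).

```bash
cat > rem.py <<'E'
import sys
from h import *
np.set_printoptions(precision=3,suppress=True)
def rem(goal):
    s=bot.state();M=R.from_quat(s["ee_rot"]).as_matrix()
    print(s["time"],s["tcp_pos"],"F",s["force"],"w",s["width"],"rows xyz",M.T@(np.array(goal)-s["tcp_pos"])/.04,"\nM",M.T[0],M.T[1],M.T[2])
if __name__=="__main__": rem([float(a) for a in sys.argv[1:4]])
E
python3 -m jog '[{"gripper":-1,"dx":0,"dy":0,"dz":0,"ax":0,"ay":0,"az":0},{"gripper":-1,"dx":0,"dy":0,"dz":0,"ax":0,"ay":0,"az":0}]'; python3 rem.py .557 .1026 .0517
```

```text
time: 4.25
tcp_pos: [0.5122, 0.1169, 0.1725]
ee_rot: [0.952, -0.056, 0.3, 0.025]
force: [0.5, -0.3, 1.1]
width: 0.0858
finger_force: 0.0
4.25 [0.512 0.117 0.172] F [ 0.541 -0.324  1.114] w 0.08578215353207763 rows xyz [-0.788  0.177  3.137] 
M [ 0.814 -0.091  0.574] [-0.121 -0.993  0.014] [ 0.568 -0.081 -0.819]
```

```bash
python3 -m jog '[{"gripper":-1,"dx":0,"dy":0,"dz":0,"ax":0.2,"ay":0,"az":-0.29},{"gripper":-1,"dx":-0.4,"dy":0.09,"dz":0.3,"ax":0,"ay":0,"az":0},{"gripper":-1,"dx":-0.39,"dy":0.09,"dz":0.3,"ax":0,"ay":0,"az":0},{"gripper":-1,"dx":0,"dy":0,"dz":0.8,"ax":0,"ay":0,"az":0},{"gripper":-1,"dx":0,"dy":0,"dz":0.8,"ax":0,"ay":0,"az":0},{"gripper":-1,"dx":0,"dy":0,"dz":0.5,"ax":0,"ay":0,"az":0},{"gripper":-1,"dx":0,"dy":0,"dz":0,"ax":0,"ay":0,"az":0},{"gripper":-1,"dx":0,"dy":0,"dz":0,"ax":0,"ay":0,"az":0}]'; python3 rem.py .557 .1026 .0517
```

```text
time: 5.05
tcp_pos: [0.5616, 0.1104, 0.1053]
ee_rot: [0.963, -0.042, 0.265, 0.02]
force: [0.2, -0.5, 0.5]
width: 0.0855
finger_force: 0.0
5.05 [0.562 0.11  0.105] F [ 0.189 -0.537  0.521] w 0.08550950004152526 rows xyz [-0.772  0.183  1.104] 
M [ 0.856 -0.071  0.513] [-0.092 -0.996  0.016] [ 0.509 -0.06  -0.858]
```

```bash
python3 -c "
from bench import bot;print(bot.state()['joint_pos'])"
```

```text
[ 0.17341588  0.53312401  2.0347341  -1.22317918  0.15739072  3.01167609]
```

```bash
cat > rem.py <<'E'
import sys
from h import *
np.set_printoptions(precision=3,suppress=True)
YAW=-0.09
def Rt(tilt,yaw=YAW):  # tilt deg, + = pointing away from the robot
    return R.from_euler("z",yaw)*R.from_matrix(np.diag([1.,-1,-1]))*R.from_euler("y",tilt,degrees=True)
def rem(goal,tilt):
    s=bot.state();C=R.from_quat(s["ee_rot"]);M=C.as_matrix()
    d=np.array(goal)-s["tcp_pos"];G=Rt(tilt)
    print(s["time"],s["tcp_pos"],"F",s["force"],"w",s["width"],"q",s["joint_pos"])
    print("turn units",(C.inv()*G).as_rotvec(degrees=True)/5,"shift now",C.inv().apply(d)/.04,"shift after turn",G.inv().apply(d)/.04)
if __name__=="__main__": a=[float(v) for v in sys.argv[1:5]];rem(a[:3],a[3])
E
python3 rem.py .553 .103 .050 5
```

```text
5.05 [0.562 0.11  0.105] F [ 0.189 -0.537  0.521] w 0.08550950004152526 q [ 0.173  0.533  2.035 -1.223  0.157  3.012]
turn units [ 0.178 -5.168  0.034] shift now [-0.88   0.182  1.089] shift after turn [-0.318  0.203  1.361]
```

```bash
python3 -m jog '[{"gripper":-1,"dx":0,"dy":0,"dz":-0.2,"ax":0.02,"ay":-0.65,"az":0},{"gripper":-1,"dx":0,"dy":0,"dz":0,"ax":0.02,"ay":-0.65,"az":0},{"gripper":-1,"dx":0,"dy":0,"dz":0,"ax":0.02,"ay":-0.65,"az":0},{"gripper":-1,"dx":0,"dy":0,"dz":0,"ax":0.02,"ay":-0.65,"az":0},{"gripper":-1,"dx":0,"dy":0,"dz":0,"ax":0.02,"ay":-0.65,"az":0},{"gripper":-1,"dx":0,"dy":0,"dz":0,"ax":0.02,"ay":-0.65,"az":0},{"gripper":-1,"dx":0,"dy":0,"dz":0,"ax":0.02,"ay":-0.65,"az":0},{"gripper":-1,"dx":0,"dy":0,"dz":0,"ax":0.02,"ay":-0.65,"az":0},{"gripper":-1,"dx":0,"dy":0,"dz":0,"ax":0,"ay":0,"az":0}]' >/dev/null; python3 rem.py .553 .103 .050 5
```

```text
5.95 [0.564 0.103 0.11 ] F [-0.065 -0.117 -0.152] w 0.08546335461205336 q [ 0.112  0.533  1.755 -0.097  0.681  1.851]
turn units [ 0.281 -1.096 -0.085] shift now [-0.534  0.001  1.431] shift after turn [-0.395  0.033  1.475]
```

```bash
python3 -m jog '[{"gripper":-1,"dx":0,"dy":0,"dz":0,"ax":0.14,"ay":-0.55,"az":-0.04},{"gripper":-1,"dx":0,"dy":0,"dz":0,"ax":0.14,"ay":-0.55,"az":-0.04},{"gripper":-1,"dx":-0.4,"dy":0.03,"dz":0.2,"ax":0,"ay":0,"az":0},{"gripper":-1,"dx":0,"dy":0,"dz":0.4,"ax":0,"ay":0,"az":0},{"gripper":-1,"dx":0,"dy":0,"dz":0.4,"ax":0,"ay":0,"az":0},{"gripper":-1,"dx":0,"dy":0,"dz":0.45,"ax":0,"ay":0,"az":0},{"gripper":-1,"dx":0,"dy":0,"dz":0,"ax":0,"ay":0,"az":0},{"gripper":-1,"dx":0,"dy":0,"dz":0,"ax":0,"ay":0,"az":0}]' >/dev/null; python3 rem.py .553 .103 .050 5;  python3 - <<'E'
from h import *
s=snap("scene");cv2.imwrite("pics/s3.png",cv2.resize(s["frame"][140:340,220:460],None,fx=3,fy=3))
E
```

```text
6.75 [0.551 0.103 0.05 ] F [0.198 0.997 0.379] w 0.0850252428551065 q [ 0.088  0.639  1.755 -0.026  0.663  1.769]
turn units [0.011 0.013 0.003] shift now [ 0.039 -0.     0.012] shift after turn [ 0.039 -0.     0.012]
```

View pics/s3.png

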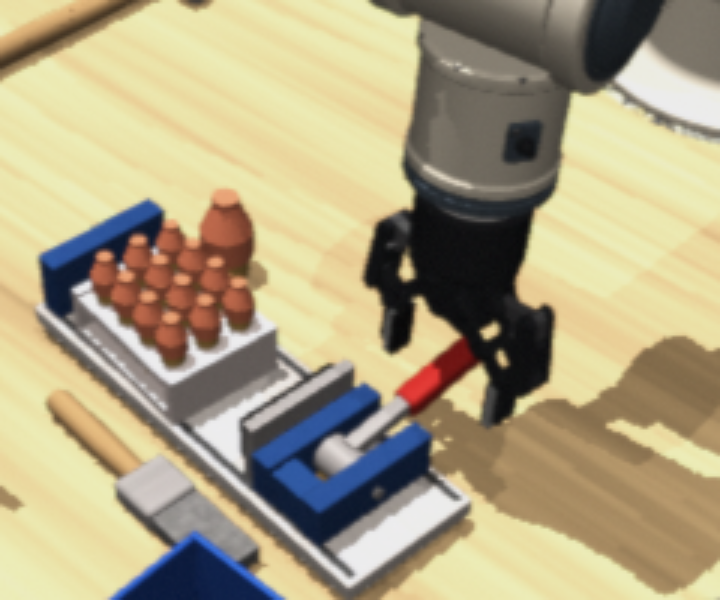

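The fingers straddle the red handle around its middle (crop (450,365)). I'll close now.

```bash
python3 -m jog '[{"gripper":0,"dx":0,"dy":0,"dz":0,"ax":0,"ay":0,"az":0},{"gripper":0.3,"dx":0,"dy":0,"dz":0,"ax":0,"ay":0,"az":0},{"gripper":0.6,"dx":0,"dy":0,"dz":0,"ax":0,"ay":0,"az":0},{"gripper":1,"dx":0,"dy":0,"dz":0,"ax":0,"ay":0,"az":0},{"gripper":1,"dx":0,"dy":0,"dz":0,"ax":0,"ay":0,"az":0},{"gripper":1,"dx":0,"dy":0,"dz":0,"ax":0,"ay":0,"az":0},{"gripper":1,"dx":0,"dy":0,"dz":0,"ax":0,"ay":0,"az":0},{"gripper":1,"dx":0,"dy":0,"dz":0,"ax":0,"ay":0,"az":0}]'; python3 rem.py .553 .103 .050 5
```

```text
time: 7.6
tcp_pos: [0.5522, 0.1037, 0.0501]
ee_rot: [0.998, -0.045, 0.043, 0.002]
force: [-2.6, 9.5, 3.7]
width: 0.0194
finger_force: 58.8
7.6 [0.552 0.104 0.05 ] F [-2.613  9.494  3.7  ] w 0.01943753051181023 q [ 0.088  0.64   1.753 -0.024  0.663  1.768]
turn units [-0.003  0.01  -0.004] shift now [0.02  0.015 0.005] shift after turn [0.02  0.015 0.005]
```

```bash
cat > arc.py <<'E'
import sys
from rem import *
def arc(hx,hz,th1,tilt1,n):
    """hinge x (at the tool's y line) and z; end angle of handle above horizontal; end tilt; rows"""
    s=bot.state();C=R.from_quat(s["ee_rot"]);M=C.as_matrix()
    t0=np.degrees(np.arcsin(np.dot(M[:,2],[np.cos(YAW),np.sin(YAW),0])))
    ex=np.array([np.cos(YAW),np.sin(YAW),0]);ez=np.array([0,0,1.])
    g=s["tcp_pos"]-.008*M[:,2];u=(hx-g[0])/np.cos(YAW);v=g[2]-hz
    r=np.hypot(u,v);a0=np.arctan2(v,u);H=g+ex*u-ez*v
    print("r",r,"angle",a0,"tilt",t0,"F",s["force"])
    p=s["tcp_pos"];Rp=C
    for k in range(1,n+1):
        a=a0+(th1-a0)*k/n;ti=t0+(tilt1-t0)*k/n
        G=Rt(ti) ;q=H+r*(-np.cos(a)*ex+np.sin(a)*ez)+.008*G.apply([0,0,1])
        print(k,"a %.2f"%a,"dxyz",(Rp.inv().apply(q-p)/.04).round(2),"turn",((Rp.inv()*G).as_rotvec(degrees=True)/5).round(2));p,Rp=q,G
if __name__=="__main__": a=[float(v) for v in sys.argv[1:6]];arc(*a[:4],int(a[4]))
E
python3 arc.py .644 .046 1.5 -40 18
```

```text
r 0.09359746607858968 angle 0.12952970333820527 tilt 4.9484765285730825 F [-2.613  9.494  3.7  ]
1 a 0.21 dxyz [ 0.04 -0.   -0.17] turn [-0.  -0.5 -0. ]
2 a 0.28 dxyz [ 0.04 -0.   -0.17] turn [ 0.  -0.5 -0. ]
3 a 0.36 dxyz [ 0.05 -0.   -0.17] turn [ 0.  -0.5 -0. ]
4 a 0.43 dxyz [ 0.05  0.   -0.17] turn [ 0.  -0.5  0. ]
5 a 0.51 dxyz [ 0.06  0.   -0.17] turn [-0.  -0.5 -0. ]
6 a 0.59 dxyz [ 0.06  0.   -0.16] turn [ 0.  -0.5  0. ]
7 a 0.66 dxyz [ 0.07  0.   -0.16] turn [ 0.  -0.5 -0. ]
8 a 0.74 dxyz [ 0.07 -0.   -0.16] turn [-0.  -0.5  0. ]
9 a 0.81 dxyz [ 0.08 -0.   -0.16] turn [ 0.  -0.5  0. ]
10 a 0.89 dxyz [ 0.08  0.   -0.15] turn [-0.  -0.5 -0. ]
11 a 0.97 dxyz [ 0.09  0.   -0.15] turn [ 0.  -0.5 -0. ]
12 a 1.04 dxyz [ 0.09 -0.   -0.15] turn [-0.  -0.5  0. ]
13 a 1.12 dxyz [ 0.1   0.   -0.14] turn [-0.  -0.5 -0. ]
14 a 1.20 dxyz [ 0.1  -0.   -0.14] turn [-0.  -0.5  0. ]
15 a 1.27 dxyz [ 0.11  0.   -0.14] turn [-0.  -0.5 -0. ]
16 a 1.35 dxyz [ 0.11 -0.   -0.13] turn [-0.  -0.5  0. ]
17 a 1.42 dxyz [ 0.12  0.   -0.13] turn [ 0.  -0.5  0. ]
18 a 1.50 dxyz [ 0.12 -0.   -0.12] turn [-0.  -0.5  0. ]
```

```bash
python3 -m jog '[{"gripper":1,"dx":0.04,"dy":-0.02,"dz":-0.17,"ax":0,"ay":-0.5,"az":0},{"gripper":1,"dx":0.04,"dy":0,"dz":-0.17,"ax":0,"ay":-0.5,"az":0},{"gripper":1,"dx":0.05,"dy":0,"dz":-0.17,"ax":0,"ay":-0.5,"az":0},{"gripper":1,"dx":0.05,"dy":0,"dz":-0.17,"ax":0,"ay":-0.5,"az":0}]'; python3 arc.py .644 .046 1.5 -40 14 | head -5
```

```text
time: 8.0
tcp_pos: [0.5584, 0.1034, 0.0769]
ee_rot: [0.998, -0.045, -0.046, -0.002]
force: [-0.1, -1.1, -11.9]
width: 0.0188
finger_force: 60.4
r 0.09370392337161891 angle 0.42769975616949274 tilt -5.251174941386387 F [ -0.06   -1.067 -11.909]
1 a 0.50 dxyz [ 0.06 -0.   -0.17] turn [ 0.01 -0.5  -0.  ]
2 a 0.58 dxyz [ 0.06 -0.   -0.16] turn [ 0.  -0.5  0. ]
3 a 0.66 dxyz [ 0.07  0.   -0.16] turn [ 0.  -0.5  0. ]
4 a 0.73 dxyz [ 0.07  0.   -0.16] turn [ 0.  -0.5  0. ]
```

Tracking well, so I'll continue.

```bash
python3 -m jog '[{"gripper":1,"dx":0.06,"dy":0,"dz":-0.17,"ax":0,"ay":-0.5,"az":0},{"gripper":1,"dx":0.06,"dy":0,"dz":-0.16,"ax":0,"ay":-0.5,"az":0},{"gripper":1,"dx":0.07,"dy":0,"dz":-0.16,"ax":0,"ay":-0.5,"az":0},{"gripper":1,"dx":0.07,"dy":0,"dz":-0.16,"ax":0,"ay":-0.5,"az":0},{"gripper":1,"dx":0.08,"dy":0,"dz":-0.16,"ax":0,"ay":-0.5,"az":0},{"gripper":1,"dx":0.08,"dy":0,"dz":-0.15,"ax":0,"ay":-0.5,"az":0},{"gripper":1,"dx":0.09,"dy":0,"dz":-0.15,"ax":0,"ay":-0.5,"az":0}]'; python3 arc.py .644 .046 1.5 -40 7
```

```text
time: 8.7
tcp_pos: [0.5869, 0.1005, 0.1152]
ee_rot: [0.979, -0.044, -0.198, -0.008]
force: [-3.7, -0.3, -10.1]
width: 0.0191
finger_force: 59.8
r 0.0938232597196647 angle 0.9541168127337447 tilt -22.858606971996775 F [ -3.698  -0.282 -10.1  ]
1 a 1.03 dxyz [ 0.09 -0.   -0.15] turn [ 0.01 -0.49 -0.01]
2 a 1.11 dxyz [ 0.1  -0.   -0.15] turn [-0.   -0.49  0.  ]
3 a 1.19 dxyz [ 0.1   0.   -0.14] turn [ 0.   -0.49  0.  ]
4 a 1.27 dxyz [ 0.11 -0.   -0.14] turn [ 0.   -0.49  0.  ]
5 a 1.34 dxyz [ 0.11 -0.   -0.14] turn [ 0.   -0.49  0.  ]
6 a 1.42 dxyz [ 0.12 -0.   -0.13] turn [ 0.   -0.49 -0.  ]
7 a 1.50 dxyz [ 0.12  0.   -0.13] turn [ 0.   -0.49  0.  ]
```

```bash
python3 -m jog '[{"gripper":1,"dx":0.09,"dy":0,"dz":-0.15,"ax":0,"ay":-0.5,"az":0},{"gripper":1,"dx":0.1,"dy":0,"dz":-0.15,"ax":0,"ay":-0.5,"az":0},{"gripper":1,"dx":0.1,"dy":0,"dz":-0.14,"ax":0,"ay":-0.5,"az":0},{"gripper":1,"dx":0.11,"dy":0,"dz":-0.14,"ax":0,"ay":-0.5,"az":0},{"gripper":1,"dx":0.11,"dy":0,"dz":-0.14,"ax":0,"ay":-0.5,"az":0},{"gripper":1,"dx":0.12,"dy":0,"dz":-0.13,"ax":0,"ay":-0.5,"az":0},{"gripper":1,"dx":0.12,"dy":0,"dz":-0.13,"ax":0,"ay":-0.5,"az":0},{"gripper":1,"dx":0,"dy":0,"dz":0,"ax":0,"ay":0,"az":0},{"gripper":1,"dx":0,"dy":0,"dz":0,"ax":0,"ay":0,"az":0}]'; python3 arc.py .644 .046 1.5 -40 1
python3 - <<'E'
from h import *
s=snap("scene");cv2.imwrite("pics/s4.png",cv2.resize(s["frame"][140:340,220:460],None,fx=3,fy=3))
E
```

```text
time: 9.6
tcp_pos: [0.6326, 0.0964, 0.1336]
ee_rot: [0.938, -0.043, -0.343, -0.015]
force: [-4.4, -1.0, -6.9]
width: 0.0192
finger_force: 60.1
r 0.09393439658882048 angle 1.5036501890597667 tilt -40.15187989649177 F [-4.418 -1.041 -6.897]
1 a 1.50 dxyz [-0.01 -0.    0.01] turn [ 0.01  0.03 -0.01]
```

View pics/s4.png

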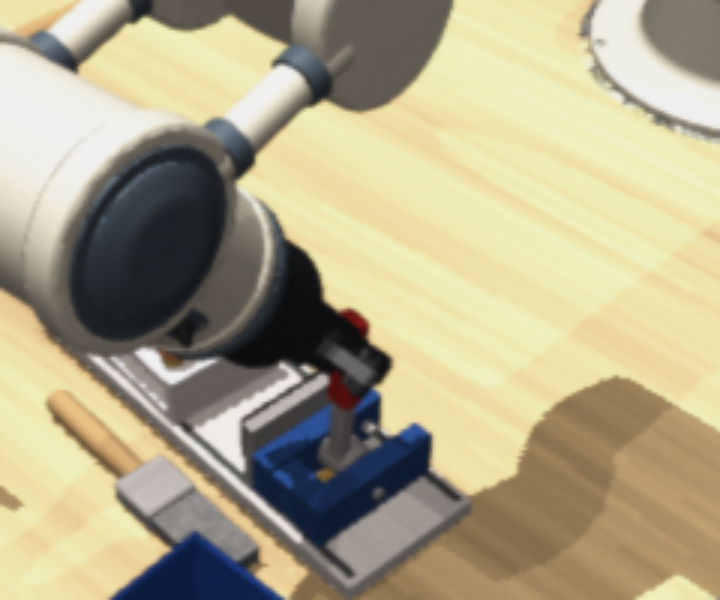

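The lever stands upright (crop (345,390)) with the handle held in the jaws. Next I slide the fence.

```bash
python3 -m jog '[{"gripper":1,"dx":0,"dy":0.1,"dz":0,"ax":0,"ay":0,"az":0},{"gripper":1,"dx":0,"dy":0.1,"dz":0,"ax":0,"ay":0,"az":0},{"gripper":1,"dx":0,"dy":0.1,"dz":0,"ax":0,"ay":0,"az":0},{"gripper":1,"dx":0,"dy":0.1,"dz":0,"ax":0,"ay":0,"az":0},{"gripper":1,"dx":0,"dy":0.1,"dz":0,"ax":0,"ay":0,"az":0},{"gripper":1,"dx":0,"dy":0.1,"dz":0,"ax":0,"ay":0,"az":0},{"gripper":1,"dx":0,"dy":0.1,"dz":0,"ax":0,"ay":0,"az":0},{"gripper":1,"dx":0,"dy":0.1,"dz":0,"ax":0,"ay":0,"az":0},{"gripper":1,"dx":0,"dy":0.1,"dz":0,"ax":0,"ay":0,"az":0}]'; python3 rem.py .6326 .0964 .1336 -40
python3 -m jog '[{"gripper":1,"dx":0,"dy":0.1,"dz":0,"ax":0,"ay":0,"az":0},{"gripper":1,"dx":0,"dy":0.1,"dz":0,"ax":0,"ay":0,"az":0},{"gripper":1,"dx":0,"dy":0.08,"dz":0,"ax":0,"ay":0,"az":0}]';python3 rem.py .6326 .0964 .1336 -40
```

```text
time: 10.55
tcp_pos: [0.6291, 0.0607, 0.1337]
ee_rot: [0.938, -0.042, -0.343, -0.015]
force: [-7.0, 3.2, -15.9]
width: 0.0194
finger_force: 59.0
10.55 [0.629 0.061 0.134] F [ -7.016   3.222 -15.85 ] w 0.019406677786469678 q [-0.021  0.974  0.85   0.049  2.016  1.645]
turn units [ 0.004  0.026 -0.001] shift now [ 0.007 -0.897 -0.004] shift after turn [ 0.007 -0.897 -0.004]
time: 10.85
tcp_pos: [0.628, 0.0495, 0.1337]
ee_rot: [0.938, -0.042, -0.343, -0.015]
force: [-7.2, 3.0, -14.8]
width: 0.0188
finger_force: 59.0
10.85 [0.628 0.049 0.134] F [ -7.19    3.041 -14.801] w 0.018844024161246628 q [-0.034  0.972  0.856  0.039  2.014  1.63 ]
turn units [ 0.004  0.03  -0.002] shift now [ 0.009 -1.179 -0.006] shift after turn [ 0.009 -1.179 -0.005]
```

```bash
python3 -m jog '[{"gripper":1,"dx":0.006,"dy":0.06,"dz":0.027,"ax":0,"ay":0,"az":0},{"gripper":1,"dx":0,"dy":0.06,"dz":0,"ax":0,"ay":0,"az":0},{"gripper":1,"dx":0,"dy":0.06,"dz":0,"ax":0,"ay":0,"az":0}]'|grep -E "tcp|force"
python3 -m jog '[{"gripper":1,"dx":0,"dy":0.05,"dz":0,"ax":0,"ay":0,"az":0},{"gripper":1,"dx":0,"dy":0.05,"dz":0,"ax":0,"ay":0,"az":0}]'|grep -E "tcp|force"
python3 -m jog '[{"gripper":1,"dx":0,"dy":0.04,"dz":0,"ax":0,"ay":0,"az":0},{"gripper":1,"dx":0,"dy":0.03,"dz":0,"ax":0,"ay":0,"az":0}]'|grep -E "tcp|force"
```

```text
tcp_pos: [0.6271, 0.0427, 0.1336]
force: [-6.1, 4.4, -6.7]
finger_force: 59.9
tcp_pos: [0.6268, 0.0387, 0.1336]
force: [-6.1, 4.7, -6.8]
finger_force: 59.9
tcp_pos: [0.6265, 0.036, 0.1336]
force: [-6.5, 6.5, -7.1]
finger_force: 59.9
```

```bash
for i in 1; do python3 -m jog '[{"gripper":1,"dx":0,"dy":0.025,"dz":0,"ax":0,"ay":0,"az":0},{"gripper":1,"dx":0,"dy":0.025,"dz":0,"ax":0,"ay":0,"az":0}]'|grep -E "tcp|force"; done
python3 -m jog '[{"gripper":1,"dx":0,"dy":0.025,"dz":0,"ax":0,"ay":0,"az":0},{"gripper":1,"dx":0,"dy":0,"dz":0,"ax":0,"ay":0,"az":0}]'|grep -E "tcp|force"
```

```text
tcp_pos: [0.6263, 0.034, 0.1336]
force: [-6.3, 4.3, -6.1]
finger_force: 59.9
tcp_pos: [0.6262, 0.0329, 0.1336]
force: [-7.5, 3.9, -7.1]
finger_force: 59.9
```

```bash
python3 -m jog '[{"gripper":1,"dx":0,"dy":0.025,"dz":0,"ax":0,"ay":0,"az":0},{"gripper":1,"dx":0,"dy":0.025,"dz":0,"ax":0,"ay":0,"az":0}]'|grep -E "tcp|force"
python3 -m jog '[{"gripper":1,"dx":0,"dy":0.02,"dz":0,"ax":0,"ay":0,"az":0},{"gripper":1,"dx":0,"dy":0.02,"dz":0,"ax":0,"ay":0,"az":0}]'|grep -E "tcp|force"
python3 -m jog '[{"gripper":1,"dx":0,"dy":0.02,"dz":0,"ax":0,"ay":0,"az":0},{"gripper":1,"dx":0,"dy":0.02,"dz":0,"ax":0,"ay":0,"az":0}]'|grep -E "tcp|force"
```

```text
tcp_pos: [0.626, 0.0311, 0.1336]
force: [-6.0, 5.1, -7.3]
finger_force: 59.9
tcp_pos: [0.6259, 0.0295, 0.1336]
force: [-7.0, 4.6, -7.3]
finger_force: 59.9
tcp_pos: [0.6257, 0.0279, 0.1336]
force: [-6.9, 5.1, -7.5]
finger_force: 59.9
```

```bash
python3 -m jog '[{"gripper":1,"dx":0,"dy":0.02,"dz":0,"ax":0,"ay":0,"az":0},{"gripper":1,"dx":0,"dy":0.02,"dz":0,"ax":0,"ay":0,"az":0}]'|grep -E "tcp|force"
python3 -m jog '[{"gripper":1,"dx":0,"dy":0.02,"dz":0,"ax":0,"ay":0,"az":0},{"gripper":1,"dx":0,"dy":0.02,"dz":0,"ax":0,"ay":0,"az":0}]'|grep -E "tcp|force"
```

```text
tcp_pos: [0.6256, 0.0263, 0.1336]
force: [-6.9, 4.3, -7.7]
finger_force: 59.9
tcp_pos: [0.6254, 0.0247, 0.1336]
force: [-6.6, 6.0, -6.5]
finger_force: 60.0
```

```bash
python3 - <<'E'
from h import *
a=snap("top")["frame"][180:250,250:400];b=snap("scene")["frame"][180:330,220:370]
cv2.imwrite("pics/s5.png",np.vstack([cv2.resize(a,(600,280),interpolation=cv2.INTER_CUBIC),cv2.resize(b,(600,600))[:310]]))
E
```

```text
(no output)
```

View pics/s5.png

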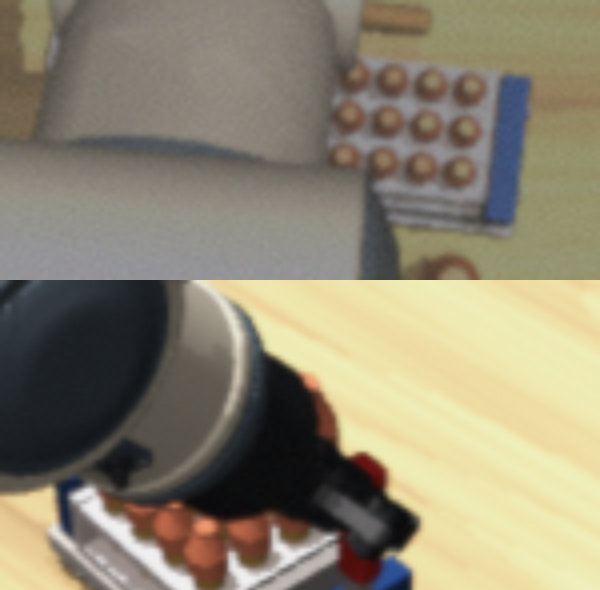

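In the top half the rack's end face has reached the stop, with almost no gap left at (498,150). The handle is still gripped.

```bash
python3 -m jog '[{"gripper":1,"dx":0,"dy":0.02,"dz":0,"ax":0,"ay":0,"az":0},{"gripper":1,"dx":0,"dy":0,"dz":0,"ax":0,"ay":0,"az":0}]'|grep -E "tcp|force:"
python3 -m jog '[{"gripper":1,"dx":0,"dy":0.02,"dz":0,"ax":0,"ay":0,"az":0},{"gripper":1,"dx":0,"dy":0,"dz":0,"ax":0,"ay":0,"az":0}]'|grep -E "tcp|force:"
python3 -m jog '[{"gripper":1,"dx":0,"dy":0.02,"dz":0,"ax":0,"ay":0,"az":0},{"gripper":1,"dx":0,"dy":0,"dz":0,"ax":0,"ay":0,"az":0}]'|grep -E "tcp|force:"
```

```text
tcp_pos: [0.6254, 0.0242, 0.1336]
force: [-6.3, 7.7, -7.0]
finger_force: 60.0
tcp_pos: [0.6253, 0.0237, 0.1336]
force: [-5.6, 10.2, -6.0]
finger_force: 60.1
tcp_pos: [0.6253, 0.0233, 0.1336]
force: [-5.3, 12.9, -6.8]
finger_force: 60.2
```

```bash
python3 -m jog '[{"gripper":1,"dx":0,"dy":0.02,"dz":0,"ax":0,"ay":0,"az":0},{"gripper":1,"dx":0,"dy":0.015,"dz":0,"ax":0,"ay":0,"az":0},{"gripper":1,"dx":0,"dy":0,"dz":0,"ax":0,"ay":0,"az":0},{"gripper":1,"dx":0,"dy":0,"dz":0,"ax":0,"ay":0,"az":0}]'|grep -E "tcp|force:"; python3 arc.py .634 .046 .12 5 18
```

```text
tcp_pos: [0.6252, 0.0225, 0.1336]
force: [-4.8, 18.5, -7.7]
finger_force: 60.4
r 0.0937865959261227 angle 1.5314864863407518 tilt -40.10114124365366 F [-4.809 18.546 -7.686]
1 a 1.45 dxyz [-0.12  0.    0.13] turn [-0.02  0.5   0.03]
2 a 1.37 dxyz [-0.12  0.    0.13] turn [0.  0.5 0. ]
3 a 1.30 dxyz [-0.11 -0.    0.14] turn [-0.   0.5  0. ]
4 a 1.22 dxyz [-0.11 -0.    0.14] turn [-0.   0.5 -0. ]
5 a 1.14 dxyz [-0.1   0.    0.15] turn [-0.   0.5 -0. ]
6 a 1.06 dxyz [-0.1   0.    0.15] turn [0.  0.5 0. ]
7 a 0.98 dxyz [-0.09  0.    0.15] turn [ 0.   0.5 -0. ]
8 a 0.90 dxyz [-0.09  0.    0.16] turn [-0.   0.5  0. ]
9 a 0.83 dxyz [-0.08 -0.    0.16] turn [0.  0.5 0. ]
10 a 0.75 dxyz [-0.08 -0.    0.16] turn [-0.   0.5  0. ]
11 a 0.67 dxyz [-0.07  0.    0.17] turn [ 0.   0.5 -0. ]
12 a 0.59 dxyz [-0.06 -0.    0.17] turn [0.  0.5 0. ]
13 a 0.51 dxyz [-0.06  0.    0.17] turn [0.  0.5 0. ]
14 a 0.43 dxyz [-0.05  0.    0.17] turn [0.  0.5 0. ]
15 a 0.36 dxyz [-0.05 -0.    0.18] turn [0.  0.5 0. ]
16 a 0.28 dxyz [-0.04 -0.    0.18] turn [ 0.   0.5 -0. ]
17 a 0.20 dxyz [-0.03  0.    0.18] turn [ 0.   0.5 -0. ]
18 a 0.12 dxyz [-0.03 -0.    0.18] turn [-0.   0.5 -0. ]
```

```bash
python3 -m jog '[{"gripper":1,"dx":-0.12,"dy":0,"dz":0.13,"ax":0,"ay":0.5,"az":0},{"gripper":1,"dx":-0.12,"dy":0,"dz":0.13,"ax":0,"ay":0.5,"az":0},{"gripper":1,"dx":-0.11,"dy":0,"dz":0.14,"ax":0,"ay":0.5,"az":0},{"gripper":1,"dx":-0.11,"dy":0,"dz":0.14,"ax":0,"ay":0.5,"az":0}]'|grep -E "tcp|force:"; python3 arc.py .637 .046 .12 5 14
```

```text
tcp_pos: [0.6003, 0.0249, 0.1278]
force: [12.9, 17.7, -4.9]
finger_force: 61.8
r 0.09463970780586281 angle 1.216091467218411 tilt -29.56640816406081 F [12.912 17.688 -4.893]
1 a 1.14 dxyz [-0.11  0.    0.15] turn [-0.03  0.49  0.02]
2 a 1.06 dxyz [-0.1   0.    0.15] turn [-0.    0.49  0.  ]
3 a 0.98 dxyz [-0.09  0.    0.15] turn [ 0.    0.49 -0.  ]
4 a 0.90 dxyz [-0.09 -0.    0.16] turn [0.   0.49 0.  ]
5 a 0.82 dxyz [-0.08 -0.    0.16] turn [0.   0.49 0.  ]
6 a 0.75 dxyz [-0.08  0.    0.16] turn [ 0.    0.49 -0.  ]
7 a 0.67 dxyz [-0.07  0.    0.17] turn [0.   0.49 0.  ]
8 a 0.59 dxyz [-0.07 -0.    0.17] turn [-0.    0.49 -0.  ]
9 a 0.51 dxyz [-0.06 -0.    0.17] turn [0.   0.49 0.  ]
10 a 0.43 dxyz [-0.05  0.    0.17] turn [0.   0.49 0.  ]
11 a 0.35 dxyz [-0.05 -0.    0.18] turn [ 0.    0.49 -0.  ]
12 a 0.28 dxyz [-0.04 -0.    0.18] turn [0.   0.49 0.  ]
13 a 0.20 dxyz [-0.04  0.    0.18] turn [ 0.    0.49 -0.  ]
14 a 0.12 dxyz [-0.03 -0.    0.18] turn [-0.    0.49  0.  ]
```

```bash
python3 -m jog '[{"gripper":1,"dx":-0.11,"dy":0,"dz":0.15,"ax":0,"ay":0.5,"az":0},{"gripper":1,"dx":-0.1,"dy":0,"dz":0.15,"ax":0,"ay":0.5,"az":0},{"gripper":1,"dx":-0.09,"dy":0,"dz":0.15,"ax":0,"ay":0.5,"az":0}]'|grep -E "tcp|force:"; python3 arc.py .637 .046 .12 5 11|head -1;  python3 -m jog '[{"gripper":1,"dx":-0.09,"dy":0,"dz":0.16,"ax":0,"ay":0.5,"az":0},{"gripper":1,"dx":-0.08,"dy":0,"dz":0.16,"ax":0,"ay":0.5,"az":0}]'|grep -E "tcp|force:"; python3 arc.py .637 .046 .12 5 9
```

```text
tcp_pos: [0.5816, 0.0267, 0.118]
force: [9.4, 18.7, 0.6]
finger_force: 62.4
r 0.09524845064431234 angle 0.9858273781010414 tilt -22.063091652647337 F [ 9.393 18.661  0.598]
tcp_pos: [0.5706, 0.0277, 0.1088]
force: [8.2, 19.0, 4.5]
finger_force: 62.7
r 0.09538660139114469 angle 0.8310862362806589 tilt -17.083074842673458 F [ 8.239 18.95   4.53 ]
1 a 0.75 dxyz [-0.08  0.    0.17] turn [-0.03  0.49  0.01]
2 a 0.67 dxyz [-0.07 -0.    0.17] turn [0.   0.49 0.  ]
3 a 0.59 dxyz [-0.07 -0.    0.17] turn [-0.    0.49 -0.  ]
4 a 0.52 dxyz [-0.06  0.    0.17] turn [ 0.    0.49 -0.  ]
5 a 0.44 dxyz [-0.06 -0.    0.18] turn [0.   0.49 0.  ]
6 a 0.36 dxyz [-0.05  0.    0.18] turn [0.   0.49 0.  ]
7 a 0.28 dxyz [-0.04  0.    0.18] turn [0.   0.49 0.  ]
8 a 0.20 dxyz [-0.04 -0.    0.18] turn [0.   0.49 0.  ]
9 a 0.12 dxyz [-0.03  0.    0.18] turn [ 0.    0.49 -0.  ]
```

```bash
python3 -m jog '[{"gripper":1,"dx":-0.07,"dy":0,"dz":0.17,"ax":0,"ay":0.5,"az":0},{"gripper":1,"dx":-0.07,"dy":0,"dz":0.17,"ax":0,"ay":0.5,"az":0},{"gripper":1,"dx":-0.06,"dy":0,"dz":0.17,"ax":0,"ay":0.5,"az":0},{"gripper":1,"dx":-0.06,"dy":0,"dz":0.17,"ax":0,"ay":0.5,"az":0}]'|grep -E "tcp|force:"; python3 arc.py .637 .046 .12 5 5
```

```text
tcp_pos: [0.5536, 0.0292, 0.0851]
force: [4.9, 27.8, 7.1]
finger_force: 62.9
r 0.09516926803700543 angle 0.5173428960157033 tilt -7.159225043881252 F [ 4.941 27.843  7.149]
1 a 0.44 dxyz [-0.06  0.    0.18] turn [-0.03  0.49 -0.  ]
2 a 0.36 dxyz [-0.05 -0.    0.18] turn [0.   0.49 0.  ]
3 a 0.28 dxyz [-0.04 -0.    0.18] turn [-0.    0.49 -0.  ]
4 a 0.20 dxyz [-0.04 -0.    0.18] turn [-0.    0.49 -0.  ]
5 a 0.12 dxyz [-0.03  0.    0.18] turn [-0.    0.49  0.  ]
```

```bash
python3 -m jog '[{"gripper":1,"dx":-0.06,"dy":-0.01,"dz":0.18,"ax":0,"ay":0.5,"az":0},{"gripper":1,"dx":-0.05,"dy":-0.01,"dz":0.18,"ax":0,"ay":0.5,"az":0}]'|grep -E "tcp|force:"; python3 arc.py .637 .046 .12 5 3
```

```text
tcp_pos: [0.548, 0.03, 0.0713]
force: [6.3, 16.7, 6.9]
finger_force: 63.3
r 0.0950897488070858 angle 0.35724880147391774 tilt -2.139080313857449 F [ 6.286 16.651  6.937]
1 a 0.28 dxyz [-0.04  0.    0.18] turn [-0.02  0.48 -0.  ]
2 a 0.20 dxyz [-0.04 -0.    0.18] turn [ 0.    0.48 -0.  ]
3 a 0.12 dxyz [-0.03  0.    0.18] turn [-0.    0.48 -0.  ]
```

```bash
python3 -m jog '[{"gripper":1,"dx":-0.04,"dy":0,"dz":0.18,"ax":0,"ay":0.5,"az":0},{"gripper":1,"dx":-0.04,"dy":0,"dz":0.18,"ax":0,"ay":0.5,"az":0},{"gripper":1,"dx":-0.03,"dy":0,"dz":0.18,"ax":0,"ay":0.5,"az":0},{"gripper":1,"dx":0,"dy":0,"dz":0,"ax":0,"ay":0,"az":0}]'|grep -E "tcp|force:"; python3 arc.py .637 .046 .12 5 1
```

```text
tcp_pos: [0.5432, 0.0301, 0.049]
force: [4.8, 22.5, 3.3]
finger_force: 62.8
r 0.09557531760849933 angle 0.11498975607174627 tilt 5.308881729239031 F [ 4.76  22.51   3.347]
1 a 0.12 dxyz [ 0.    0.   -0.01] turn [-0.01 -0.06 -0.  ]
```

```bash
python3 -m jog '[{"gripper":1,"dx":0,"dy":-0.01,"dz":0.03,"ax":0,"ay":0,"az":0},{"gripper":1,"dx":0,"dy":-0.01,"dz":0,"ax":0,"ay":0,"az":0}]'|grep -E "tcp|force:"
python3 -m jog '[{"gripper":0.2,"dx":0,"dy":0,"dz":0,"ax":0,"ay":0,"az":0},{"gripper":0,"dx":0,"dy":0,"dz":0,"ax":0,"ay":0,"az":0},{"gripper":-0.4,"dx":0,"dy":0,"dz":0,"ax":0,"ay":0,"az":0},{"gripper":-0.4,"dx":0,"dy":0,"dz":0,"ax":0,"ay":0,"az":0},{"gripper":-0.4,"dx":0,"dy":0,"dz":0,"ax":0,"ay":0,"az":0},{"gripper":-0.4,"dx":0,"dy":0,"dz":0,"ax":0,"ay":0,"az":0}]'
```

```text
tcp_pos: [0.5432, 0.0306, 0.0481]
force: [-1.3, 3.1, 3.2]
finger_force: 63.1
time: 16.75
tcp_pos: [0.5419, 0.0296, 0.0468]
ee_rot: [0.998, -0.045, 0.043, 0.002]
force: [0.4, -0.1, -0.3]
width: 0.0599
finger_force: 0.0
```

```bash
python3 -m jog '[{"gripper":-0.4,"dx":0,"dy":0,"dz":-0.3,"ax":0,"ay":0,"az":0},{"gripper":-0.4,"dx":0,"dy":0,"dz":-0.5,"ax":0,"ay":0,"az":0},{"gripper":-0.4,"dx":0,"dy":0,"dz":-0.9,"ax":0,"ay":0,"az":0},{"gripper":-0.4,"dx":0,"dy":0,"dz":-0.9,"ax":0,"ay":0,"az":0},{"gripper":-0.4,"dx":0,"dy":0,"dz":-0.9,"ax":0,"ay":0,"az":0},{"gripper":-0.4,"dx":0,"dy":0,"dz":-0.9,"ax":0,"ay":0,"az":0},{"gripper":-0.4,"dx":0,"dy":0,"dz":-0.9,"ax":0,"ay":0,"az":0},{"gripper":-0.4,"dx":-0.5,"dy":0.8,"dz":0,"ax":0,"ay":0,"az":0},{"gripper":-0.4,"dx":-0.5,"dy":0.8,"dz":0,"ax":0,"ay":0,"az":0},{"gripper":-0.4,"dx":-0.5,"dy":0.8,"dz":0,"ax":0,"ay":0,"az":0},{"gripper":-0.4,"dx":-0.3,"dy":0.9,"dz":0,"ax":0,"ay":0,"az":0},{"gripper":-0.4,"dx":0,"dy":0.9,"dz":0,"ax":0,"ay":0,"az":0}]'
python3 -m jog '[{"gripper":-0.4,"dx":0,"dy":0.9,"dz":0,"ax":0,"ay":0,"az":0},{"gripper":-0.4,"dx":0,"dy":0.9,"dz":0,"ax":0,"ay":0,"az":0},{"gripper":-0.4,"dx":0,"dy":0.9,"dz":0,"ax":0,"ay":0,"az":0},{"gripper":-0.4,"dx":0,"dy":0.9,"dz":0,"ax":0,"ay":0,"az":0},{"gripper":-0.4,"dx":0,"dy":0,"dz":0,"ax":0,"ay":0,"az":0},{"gripper":-0.4,"dx":0,"dy":0,"dz":0,"ax":0,"ay":0,"az":0},{"gripper":-0.4,"dx":0,"dy":0,"dz":0,"ax":0,"ay":0,"az":0}]'
python3 - <<'E'
from h import *
a=snap("top")["frame"][180:255,250:400];b=snap("scene")["frame"][190:340,220:395]
cv2.imwrite("pics/s6.png",np.hstack([cv2.resize(a,(400,200),interpolation=cv2.INTER_CUBIC),np.zeros((200,0,3),np.uint8)])) if 0 else cv2.imwrite("pics/s6.png",np.vstack([cv2.resize(a,(525,262),interpolation=cv2.INTER_CUBIC),cv2.resize(b,(525,338))[:338]]))
E
```

```text
time: 17.95
tcp_pos: [0.435, -0.13, 0.2526]
ee_rot: [0.998, -0.045, 0.043, 0.002]
force: [0.3, 0.3, -0.2]
width: 0.0596
finger_force: 0.0
time: 18.65
tcp_pos: [0.424, -0.272, 0.2523]
ee_rot: [0.998, -0.045, 0.043, 0.002]
force: [-0.7, -0.8, 1.2]
width: 0.0596
finger_force: 0.0
```

View pics/s6.png

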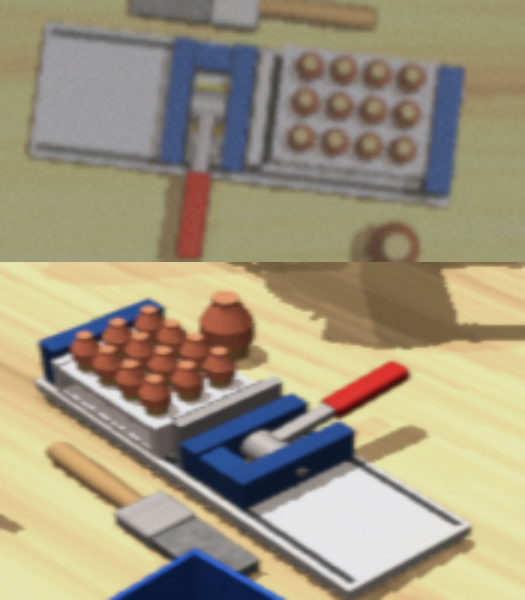

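The fence is tight against the rack, the rack is square against the stop, the lever is down and the nozzle and brush have not moved. I'm handing in.

```bash
python3 -c "
from bench import hand_in;print(hand_in())"
```

```text
the job is handed in; nothing more can be done
None
```

I've handed the job in: the rack is clamped square against the stop and the lever is fully down. I pressed with about 15 N and estimate the locked squeeze at 11 to 15 N; I couldn't measure it after letting go, and no verdict came back.

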